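Start the thread and close the orange cap of a sample pot

TASK

The orange cap is only perched on top of its sample pot. Without lifting it off and without forcing it forward first, turn it backward (counterclockwise from above) until it drops into the thread start at the yellow marks, then turn it forward (clockwise) all the way to its stop and let go. Leave the grey cap on the other pot as it is.

Things in the scene. Friction and masses are not known exactly. Their poses are not given: they have to be found in the camera images.
- cap: orange cap, loose, 0.2-0.33 kg. Origin: centre of its underside; z up. Hub 62 mm wide, 32 high; on it a wing to grip across from above: 58 long (x), 14 thick (y), 36 high (32 to 68 mm above origin). Two ears, 12 wide, 5 thick (10 to 15 up), stick out at the ends of x to 41 mm. Start: ears on the pot's inner rim, cap x 40-60 deg clockwise of pot x, origin 76 mm above the pot's.
- pot: white pot under the orange cap, bolted down: 100 mm wide, 86 high, foot 130 wide. Origin: centre of underside; z up. Two gaps in its inner rim, at +x and -x, are marked yellow on the top edge. With cap x within 10 deg of pot x (either way round) the ears are over the gaps and the cap, if not held up, falls 12 mm by its weight (origin then 64 mm above the pot's).
- pot_mouth (a point): centre of that pot's mouth, 86 mm above the pot's origin. Inner rim: opening 68 mm, 3 mm play around the hub. After the drop the cap turns clockwise under the rim, sinking 4 mm more by its weight, to a solid stop about 60 deg past the yellow marks (black marks; cap origin then 60 mm above the pot's). Turning needs under 0.3 N m. All looks alike after a half turn.
- grey_cap_tip (a point): point on the wing of the grey cap, 25 mm from its axis, 60 mm above its underside. The grey cap is shaped like the orange one and already closed on a like white pot. Leave it alone.
Things that resemble listed ones, but are neither listed nor needed, are in the scene too. Several things have the shape of the cap; the one meant has the colours described above.

How it is judged:
By the outcome, as a careful person would: the job done as asked, in the order asked, and still so for the second after the job is handed in, with the robot touching nothing.
It also fails if it takes over 38 s, if anything falls off the work surface, if the arm or the gripper's body presses on something with over 40 N, if the wrist force passes 120 N, or if a joint passes its speed limit or range.

ROBOT

A 6-joint arm with a two-finger parallel gripper is mounted at the origin on the work surface. World frame = base frame: x ahead of the robot, y to its left, z up, the work surface at z = 0. Lengths are in mm, angles in rad, forces in N, time in s.
With the tool pointing down it reaches from about 300 to 775 mm from the base axis. Payload 14.6 kg.
Tool frame: the origin (TCP) lies midway between the tips of the shut fingers; the grasp point (between the pads) lies 19 mm behind it; y points along the fingers, z is the direction in which the jaws open and shut, and the axes are right-handed (so a half turn about y gives the same grasp; the last joint's range is limited). The gripper opens to 94 mm and grips with 3 to 60 N. Pads are 16 mm wide; open, the fingers measure 119 mm over their backs; the gripper's body (75 mm by 177 mm) begins 78 mm behind the grasp point.
Start: joints at [1.08, 0.3, 1.521, -0, 1.321, -0.067], TCP at [226.171, 501.334, 205.446] pointing down, gripper open.
Joint ranges: [-3.03, 3.03], [-0.79, 2.21], [0.23, 2.52], [-1.04, 4.18], [0, 3.07], [-2.55, 2.55]. Speed limits (rad/s): [2.22, 2.22, 2.57, 3.14, 3.14, 3.14].

INTERFACE

Orientations are given as [roll, pitch, yaw] about the fixed x, y, z axes, in that order (R = Rz(yaw) Ry(pitch) Rx(roll)).
In Python, from cell import manip gives the robot as it stands.
- The arm moves only by the tool play_rows, never from a script. Its argument "series" is a list of rows, each a list of 3 entries, a list of its own where there are three numbers: the shift along the tool's x, y, z in m, then the turn about the tool's y in rad, then the closure, from 0 (fully open) to 1 (shut). In form: [[[dx, dy, dz], twist, grip], ...]. A call has 1 to 20 rows; each row is the pose to reach, as a shift and turn from the pose measured when the call began, along the tool's axes at that moment; what a row does not reach only later rows make up. A row lasts 1/10 s, in which the tool goes at most 50 mm and 8.59 degrees, less where a joint would pass 70% of its speed; a pose out of reach is approached as far as the arm can. A call with a gripper value outside its range is refused whole. The fingers move at their own pace and stop on an object; "squeeze" is the grip in N (left out, the last holds). Time passes only in rows, so rows that repeat a pose let the fingers close. It gives the time, the measured TCP pose, the force and the opening at its end, in the units of the state.
- manip.read_state(): the state, without advancing time (a new reading comes with each control period).
- manip.camera(name): name is "scene" or "top" or "wrist"; returns the picture (420x560x3 uint8, red, green, blue); there is no depth.
- manip.camera_params(name): a dict with "K" (3x3 intrinsics, pixels), "dist_coeffs" ([k1, k2, p1, p2, k3] as OpenCV has them; the pictures are not rectified), "rvec" (rotation vector, rad) and "tvec" (3), from world to camera coordinates, as OpenCV has them. Camera axes: x right, y down, z forward; pixel columns grow to the right and rows downward; lengths in mm; the calibration is good to about 2 mm. A picture is of the moment at which its call begins: read the wrist's pose just before it. camera_params takes no time and is no camera call; for the wrist camera it gives the pose at the moment of the call.
- manip.sign_off(): hands the job in, once; it reports no verdict.
The state is a dict: "clock": time; "joints": joint angles; "qd": joint speeds; "effort": joint torques, N m; "eef_pos": TCP position; "eef_rot": TCP orientation; "wrist_force": force on the tool from outside, world axes, zero at the start; "moment": the same for the moment, N m; "finger_gap": finger opening in mm.
Only numpy, scipy, OpenCV 4.12 (cv2) and the standard library are available. Lean on these libraries where they do the work, as an engineer would, in place of code of your own. Each camera call takes 0.05 s, during which the arm holds its last target. There are 200 camera calls.

## Working session

There is one attempt and no reset: what is moved stays moved. The work goes in short steps, Python scripts to look and compute and a tool call to move; the robot and the scene stay as the last step left them, time stands still between calls to the robot, and variables do not carry over. Pictures are saved under pics/ and viewed, about 8 in all and at most 12, crops included, and the job is handed in when it is done.

Besides the shell and the picture viewer there is one more tool, called after ">>>" in YAML: its name, and indented under it one key for each argument. play_rows: Moves the arm, as the interface text tells. Its arguments: {"type":"object","properties":{"series":{"type":"array","items":{"type":"array"}},"squeeze":{"type":"number"}},"required":["series"]}

```bash
mkdir -p pics; ls
cat > h.py <<'E'
import numpy as np, cv2
from cell import manip
def save(n,f,crop=None,s=1):
    im=manip.camera(n)
    o=im if crop is None else im[crop[1]:crop[3],crop[0]:crop[2]]
    o=cv2.resize(o,None,fx=s,fy=s,interpolation=cv2.INTER_CUBIC)
    cv2.imwrite('pics/'+f,o[:,:,::-1]); return im
def cam(n):
    p=manip.camera_params(n); R=cv2.Rodrigues(np.array(p['rvec'],float))[0]; t=np.array(p['tvec'],float).ravel()
    return np.array(p['K'],float),np.array(p['dist_coeffs'],float),R,t
def ray(c,uv):
    K,d,R,t=c
    u=cv2.undistortPoints(np.array(uv,float).reshape(-1,1,2),K,d).reshape(-1,2)
    D=np.c_[u,np.ones(len(u))]@R
    return -R.T@t,D
def plane(c,uv,z):
    o,D=ray(c,uv); return o+D*((z-o[2])/D[:,2])[:,None]
def proj(c,P):
    K,d,R,t=c
    return cv2.projectPoints(np.array(P,float).reshape(-1,1,3),cv2.Rodrigues(R)[0],t,K,d)[0].reshape(-1,2)
E
python3 - <<'E'
from h import *
print(manip.read_state())
a=save('scene','s0.png');b=save('top','t0.png')
np.save('s0',a);np.save('t0',b)
for n in('scene','top'):
    c=cam(n); print(n,-c[2].T@c[3],c[2][2],c[0][0,0])
E
```

```text
pics
{'clock': 0.0, 'joints': array([ 1.08042472e+00,  3.00476160e-01,  1.52155874e+00,  1.02341892e-05,
        1.32069868e+00, -6.65762489e-02]), 'qd': array([-1.42721706e-04, -7.05135317e-04,  5.92332957e-05,  5.25028614e-04,
        3.97835900e-04, -6.05889295e-04]), 'effort': array([ 6.61673166e-04, -5.31818032e+01, -3.52738237e+01,  7.08974758e-02,
        2.44608312e-02, -1.24627986e-04]), 'eef_pos': array([226.04139874, 501.12542397, 204.89300329]), 'eef_rot': array([-1.57193408e+00,  8.57940588e-05, -4.23797946e-01]), 'wrist_force': array([ 0.08900846, -0.8063917 ,  0.2681356 ]), 'moment': array([ 0.00138473, -0.0330794 ,  0.07998791]), 'finger_gap': 93.9307613882307}
scene [ 917.12851675 -483.47525933  505.97516984] [-0.56727315  0.62267743 -0.53895639] 384.40598772566165
top [ 311.91960073    1.09286169 1033.11907366] [ 0.17418337 -0.02887464 -0.9842898 ] 494.59972131869705
```

```bash
cd pics; python3 -c "
import cv2,numpy as np
cv2.imwrite('st.png',cv2.resize(np.vstack([cv2.imread('s0.png'),cv2.imread('t0.png')]),None,fx=.71,fy=.71))"
```

```text
(no output)
```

View pics/t0.png

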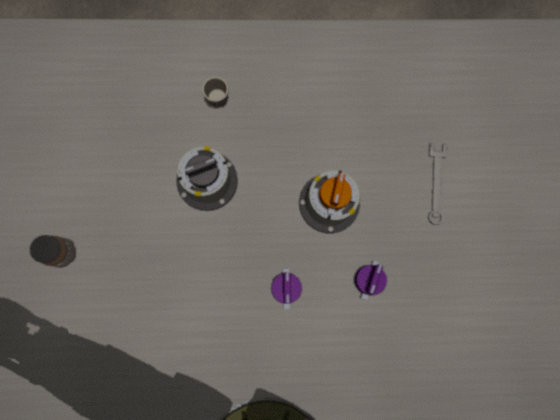

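View pics/s0.png

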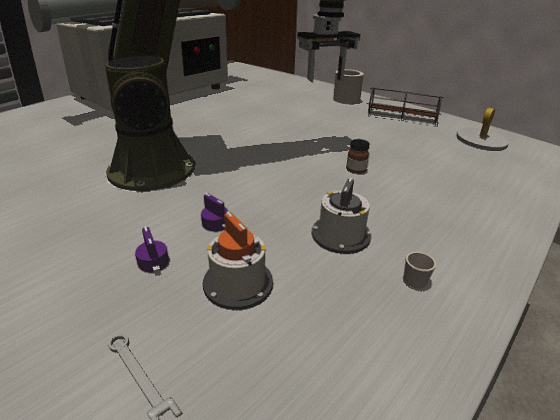

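Top: the orange cap on its white pot is at (337,195). The cap-shaped objects are the orange cap (337,195), the grey cap on its pot (203,171), and loose purple caps at (287,288) and (371,280). Only the first is orange and perched on a pot with yellow marks. I'll confirm that in one enlarged crop and measure.

Run:
```python
from h import *
b=np.load('t0.npy'); c=cam('top')
h=cv2.cvtColor(b,cv2.COLOR_RGB2HSV)
roi=np.zeros(h.shape[:2],bool); roi[150:240,290:380]=1
def comps(m,a=5):
    n,l,s,ce=cv2.connectedComponentsWithStats(m.astype(np.uint8))
    return [(s[i,4],ce[i]) for i in range(1,n) if s[i,4]>=a]
ye=roi&(h[...,0]>=19)&(h[...,0]<=34)&(h[...,1]>130)&(h[...,2]>80)
orr=roi&(h[...,0]<=16)&(h[...,1]>150)&(h[...,2]>60)
print('yellow');ys=comps(ye,4)
for a,p in ys: print(a,p,plane(c,p,86)[0])
print('orange',[(a,p,plane(c,p,108)[0]) for a,p in comps(orr,30)])
# white ring outline at z=86
wh=roi&(h[...,1]<60)&(h[...,2]>140)
pts=np.argwhere(wh)[:,::-1]
P=plane(c,pts,86)[:,:2]
hull=cv2.convexHull(P.astype(np.float32)); (x,y),r=cv2.minEnclosingCircle(hull); print('ring',x,y,r,len(pts))
o=cv2.resize(b[150:240,290:380],None,fx=6,fy=6,interpolation=cv2.INTER_CUBIC)
s=np.load('s0.npy'); o2=cv2.resize(s[205:305,195:280],(459,540),interpolation=cv2.INTER_CUBIC)
im=np.hstack([o,o2])[:,:,::-1]; cv2.imwrite('pics/c0.png',cv2.resize(im,None,fx=.79,fy=.79))
```

```text
yellow
25 [316.84 178.32] [ 554.817579   -105.25927484   86.        ]
27 [351.33333333 210.77777778] [ 488.85000325 -170.95705467   86.        ]
orange [(np.int32(418), array([335.74401914, 191.45215311]), array([ 522.8575975 , -138.45376854,  108.        ]))]
ring 511.36395263671875 -134.83493041992188 58.47344970703125 329
```

View pics/c0.png

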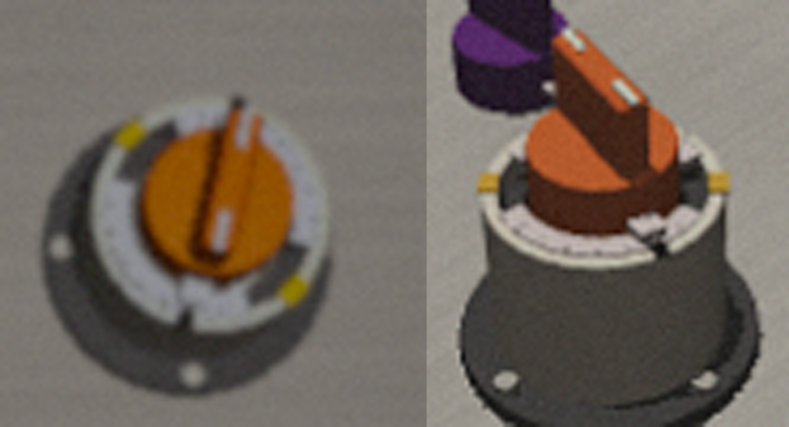

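The crop confirms it: the orange cap is perched on the pot. The yellow marks are at crop (130,135) and (293,290), and the wing runs from (243,115) to (215,235). The midpoint of the marks is (521.8,-138.1) and they are 93 mm apart, which fits the 100 mm pot. Pot x is at about 45°. Next I'll measure the wing stripes.

Run:
```python
from h import *
b=np.load('t0.npy'); c=cam('top')
k=6*.79
def cp(x,y): return [290+x/k-.5,150+y/k-.5]
h=cv2.cvtColor(b,cv2.COLOR_RGB2HSV)
m=np.zeros(h.shape[:2],bool)
for x,y in((243,125),(221,228)):
    u,v=cp(x,y); u=int(u);v=int(v)
    sub=b[v-4:v+5,u-3:u+4].astype(int); w=(sub[...,2]>110)&(sub.sum(2)>360)
    vv,uu=np.nonzero(w); p=[u-3+uu.mean(),v-4+vv.mean()]; print(w.sum(),p,plane(c,p,144)[0],cp(x,y),plane(c,cp(x,y),144)[0])
s=manip.read_state(); w=cam('wrist'); print('wristcam',-w[2].T@w[3],w[2],s['eef_pos'],w[0])
```

```text
16 [np.float64(340.5625), np.float64(174.9375)] [ 546.00951781 -143.13368815  144.        ] [340.7658227848101, 175.87130801687763] [ 544.21803069 -143.44586686  144.        ]
11 [np.float64(336.45454545454544), np.float64(197.8181818181818)] [ 502.61382528 -133.90516977  144.        ] [336.1244725738397, 197.6012658227848] [ 503.02873386 -133.30961464  144.        ]
wristcam [149.91601981 535.45612822 385.27996825] [[ 0.4110245   0.91162283 -0.00163742]
 [ 0.8730245  -0.39310323  0.28861405]
 [ 0.26246348 -0.12005695 -0.95744412]] [226.05308159 501.1575685  204.96351614] [[344.29885046   0.         282.02992736]
 [  0.         344.29885046 206.3083798 ]
 [  0.           0.           1.        ]]
```

The wing midpoint is (524.3,-138.5) and its yaw is -12°, so the cap is 57° clockwise of pot x, inside the expected 40-60°. I'll move above it, with the grasp flipped by a half turn to stay inside the joint 6 range.

>>> play_rows:
  series:
    - [[0.266, -0.027, -0.23], 1.46, 0]
    - [[0.266, -0.027, -0.23], 1.46, 0]
    - [[0.266, -0.027, -0.23], 1.46, 0]
    - [[0.266, -0.027, -0.23], 1.46, 0]
    - [[0.266, -0.027, -0.23], 1.46, 0]
    - [[0.3, -0.035, -0.26], 1.6, 0]
    - [[0.33, -0.035, -0.29], 1.75, 0]
    - [[0.36, -0.04, -0.32], 1.9, 0]
    - [[0.4, -0.04, -0.35], 2.05, 0]
    - [[0.43, -0.045, -0.38], 2.2, 0]
    - [[0.47, -0.05, -0.41], 2.35, 0]
    - [[0.5, -0.055, -0.44], 2.5, 0]
    - [[0.533, -0.055, -0.461], 2.65, 0]
    - [[0.533, -0.055, -0.461], 2.8, 0]
    - [[0.533, -0.055, -0.461], 2.93, 0]
    - [[0.533, -0.055, -0.461], 2.93, 0]
    - [[0.533, -0.055, -0.461], 2.93, 0]
    - [[0.533, -0.055, -0.461], 2.93, 0]
    - [[0.533, -0.055, -0.461], 2.93, 0]
    - [[0.533, -0.055, -0.461], 2.93, 0]

```text
clock: 2.1
eef_pos: [522.2, -138.2, 260.0]
eef_rot: [-1.57, -0.001, 2.924]
wrist_force: [-0.1, 0.2, -0.4]
finger_gap: 94.3
```

Run:
```python
from h import *
c=cam('wrist'); im=save('wrist','w1.png'); np.save('w1',im); np.savez('w1c',K=c[0],d=c[1],R=c[2],t=c[3])
print(manip.read_state()['joints'])
print(proj(c,[[521.8,-138.1,86],[546,-143.1,144],[502.6,-133.9,144],[554.8,-105.3,86],[488.8,-171,86]]))
h=cv2.cvtColor(im,cv2.COLOR_RGB2HSV)
ye=(h[...,0]>=19)&(h[...,0]<=34)&(h[...,1]>130)&(h[...,2]>80)
n,l,s,ce=cv2.connectedComponentsWithStats(ye.astype(np.uint8))
for i in range(1,n):
    if s[i,4]>20: print(s[i],ce[i],plane(c,ce[i],86)[0])
```

```text
[-3.25957741e-01  2.42034503e-01  1.46736161e+00 -1.01914000e-03
  1.43300509e+00  1.46589786e+00]
[[281.2535457  187.38699443]
 [280.81400615 175.42728804]
 [281.29966642 223.27456265]
 [243.48867209 163.83996729]
 [317.66573845 210.04881669]]
[ 27 147  12   8  80] [ 32.475  150.6125] [618.5157425  110.08960944  86.        ]
[241 158  11  12  76] [246.30263158 163.30263158] [ 554.70810233 -108.28871429   86.        ]
[315 205  12  11  72] [320.56944444 210.06944444] [ 488.0968859  -174.05793853   86.        ]
[ 47 230  10   7  64] [ 51.625   233.09375] [526.8239128  126.81257098  86.        ]
```

View pics/w1.png

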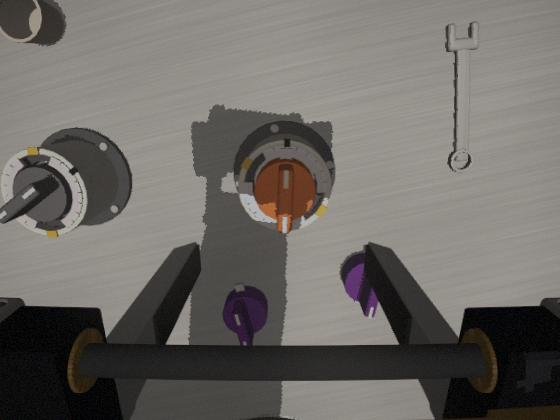

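The wrist view shows the wing centred near (286,200) and close to vertical, with yellow marks at (246,163) and (321,210). It puts the pot centre at (521.4,-141.2), 3 mm further in -y than the top camera does. I'll measure the stripes in this view.

Run:
```python
from h import *
im=np.load('w1.npy'); z=np.load('w1c.npz'); c=(z['K'],z['d'],z['R'],z['t'])
h=cv2.cvtColor(im,cv2.COLOR_RGB2HSV)
o=((h[...,0]<=16)&(h[...,1]>130)&(h[...,2]>50)).astype(np.uint8); o[:,:235]=0;o[:,340:]=0;o[240:]=0;o[:150]=0
sub=im[160:240,265:305].astype(int)
w=((sub[...,2]>75)&(sub.max(2)-sub.min(2)<60)).astype(np.uint8)
n,l,s,ce=cv2.connectedComponentsWithStats(w)
for i in range(1,n):
    if s[i,4]>8: p=ce[i]+[265,160]; print('stripe?',s[i]+[265,160,0,0,0],p,plane(c,p,144)[0])
# hub silhouette width per row
for r in range(176,200,6):
    x=np.nonzero(o[r])[0]; print(r,x.min(),x.max(),plane(c,[[x.min(),r],[x.max(),r]],105).round(1).tolist())
cv2.imwrite('pics/c1.png',cv2.resize(im[125:250,225:345],None,fx=4.5,fy=4.5,interpolation=cv2.INTER_CUBIC)[:,:,::-1])
```

```text
stripe? [265 160   5   4  11] [266.27272727 160.90909091] [ 561.20344127 -133.59520873  144.        ]
stripe? [299 160   6   4  13] [302.30769231 160.84615385] [ 554.51275158 -164.04392284  144.        ]
stripe? [284 171   5  17  71] [285.6056338  178.70422535] [ 542.23357904 -146.56996027  144.        ]
stripe? [265 214  40  26 686] [285.4154519  228.32944606] [ 496.99139109 -136.51684987  144.        ]
176 258 311 [[542.6, -119.1, 105.0], [531.2, -170.4, 105.0]]
182 256 314 [[537.1, -115.7, 105.0], [524.6, -172.1, 105.0]]
188 254 315 [[531.6, -112.3, 105.0], [518.3, -172.0, 105.0]]
194 255 314 [[525.3, -111.8, 105.0], [512.5, -169.8, 105.0]]
```

View pics/c1.png

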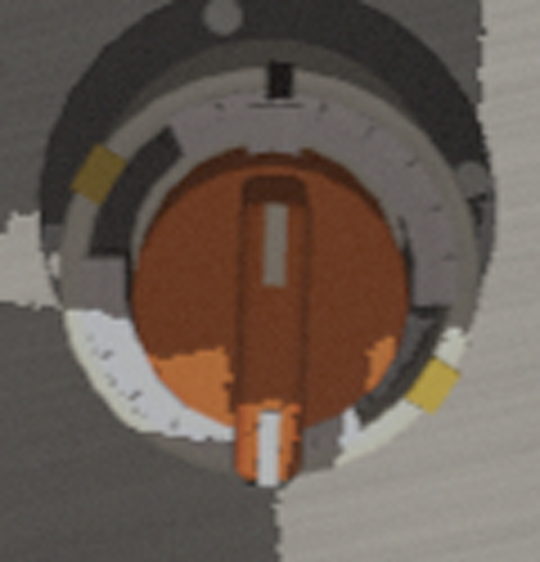

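Wrist view: the stripes at crop (274,245) and (268,448) give a cap centre of about (521.6,-141.5) and a yaw of -13.5°. That matches the wrist camera's pot centre. The midpoint of the fingers in the same picture takes off about 0.8 mm laterally. I'll shift 2.6 mm and descend to a TCP height of 116 mm, 8 mm above the hub top.

>>> play_rows:
  series:
    - [[0, 0.04, 0.0026], 0.02, 0]
    - [[0, 0.08, 0.0026], 0.02, 0]
    - [[0, 0.11, 0.0026], 0.02, 0]
    - [[0, 0.13, 0.0026], 0.02, 0.3]
    - [[0, 0.138, 0.0026], 0.02, 0.6]
    - [[0, 0.144, 0.0026], 0.02, 0.7]
    - [[0, 0.144, 0.0026], 0.02, 0.7]
    - [[0, 0.144, 0.0026], 0.02, 0.7]
  squeeze: 25

```text
clock: 2.95
eef_pos: [522.0, -141.0, 117.0]
eef_rot: [-1.57, 0.0, 2.901]
wrist_force: [0.3, 0.3, -0.4]
finger_gap: 57.5
```

>>> play_rows:
  series:
    - [[0, 0, 0], 0, 1]
    - [[0, 0, 0], 0, 1]
    - [[0, 0, 0], 0, 1]
    - [[0, 0, 0], 0, 1]
    - [[0, 0, 0], 0, 1]
    - [[0, 0, 0], 0, 1]
  squeeze: 25

```text
clock: 3.55
eef_pos: [521.9, -140.9, 117.0]
eef_rot: [-1.57, 0.0, 2.901]
wrist_force: [0.6, -0.1, 0.5]
finger_gap: 14.2
```

It's gripped at 14.2 mm with almost no side force. Now I'll turn it CCW by 1.02 rad.

>>> play_rows:
  series:
    - [[0, 0, 0], -0.06, 1]
    - [[0, 0, 0], -0.14, 1]
    - [[0, 0, 0], -0.22, 1]
    - [[0, 0, 0], -0.3, 1]
    - [[0, 0, 0], -0.38, 1]
    - [[0, 0, 0], -0.46, 1]
    - [[0, 0, 0], -0.54, 1]
    - [[0, 0, 0], -0.62, 1]
    - [[0, 0, 0], -0.7, 1]
    - [[0, 0, 0], -0.78, 1]
    - [[0, 0, 0], -0.86, 1]
    - [[0, 0, 0], -0.94, 1]
    - [[0, 0, 0], -1.0, 1]
    - [[0, 0, 0], -1.02, 1]
    - [[0, 0, 0], -1.02, 1]

```text
clock: 5.05
eef_pos: [521.8, -140.9, 116.8]
eef_rot: [-1.57, -0.001, -2.363]
wrist_force: [-0.1, -0.2, -1.8]
finger_gap: 13.9
```

>>> play_rows:
  series:
    - [[0, 0, 0], 0, 0.7]
    - [[0, 0, 0], 0, 0.7]
    - [[0, 0, 0], 0, 0.7]
    - [[0, 0, 0], 0, 0.6]
    - [[0, 0, 0], 0, 0.6]
    - [[0, 0, 0], 0, 0.6]

```text
clock: 5.65
eef_pos: [521.8, -140.9, 116.8]
eef_rot: [-1.57, -0.001, -2.363]
wrist_force: [-0.5, -0.4, -0.0]
finger_gap: 37.2
```

Run:
```python
from h import *
a=save('scene','s2.png'); w=save('wrist','w2.png')
s=manip.read_state(); print(s['clock'],s['joints'],s['wrist_force'])
s0=cv2.imread('pics/s0.png')[190:310,190:285]; s2=cv2.imread('pics/s2.png')[190:310,190:285]
k=lambda x:cv2.resize(x,(380,480),interpolation=cv2.INTER_CUBIC)
cv2.imwrite('pics/c2.png',np.hstack([k(s0),k(s2)]))
```

```text
5.75 [-3.31007578e-01  3.68703489e-01  1.64677315e+00 -1.08890531e-03
  1.12599592e+00  4.61578323e-01] [-0.33653359  0.62910627 -0.38295331]
```

View pics/c2.png

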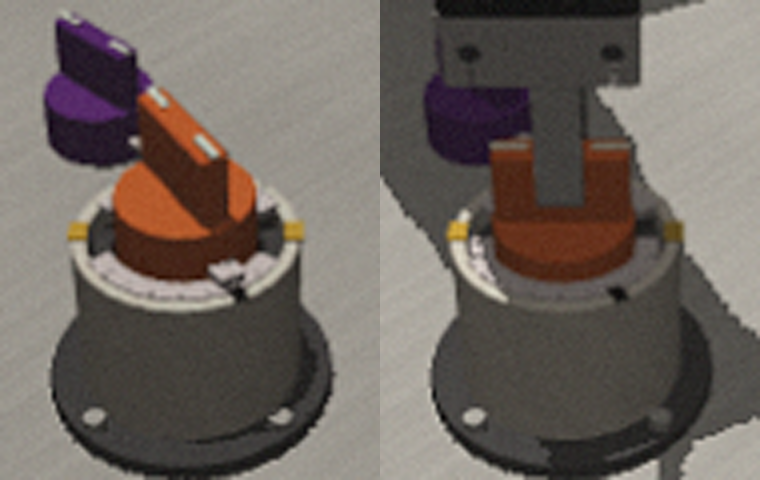

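It has dropped: the hub's front top edge fell from row 240 to 262 in the crop, about 12 mm, and the wing lies along the yellow marks. Just before release the wrist carried -1.8 N, and now about 0. I'll lower 12 mm, re-grip and turn clockwise in stages, following the sink.

>>> play_rows:
  series:
    - [[0, 0.006, 0], 0, 0.6]
    - [[0, 0.012, 0], 0, 0.7]
    - [[0, 0.012, 0], 0, 0.75]
    - [[0, 0.012, 0], 0, 1]
    - [[0, 0.012, 0], 0, 1]
    - [[0, 0.012, 0], 0, 1]
    - [[0, 0.012, 0], 0, 1]
    - [[0, 0.012, 0], 0, 1]
  squeeze: 25

```text
clock: 6.55
eef_pos: [521.8, -140.9, 104.8]
eef_rot: [-1.57, -0.001, -2.363]
wrist_force: [0.1, 0.2, -1.7]
finger_gap: 13.8
```

>>> play_rows:
  series:
    - [[0, 0.0002, 0], 0.06, 1]
    - [[0, 0.0005, 0], 0.14, 1]
    - [[0, 0.0008, 0], 0.22, 1]
    - [[0, 0.0012, 0], 0.3, 1]
    - [[0, 0.0015, 0], 0.38, 1]
    - [[0, 0.0018, 0], 0.46, 1]
    - [[0, 0.002, 0], 0.52, 1]
    - [[0, 0.002, 0], 0.52, 1]

```text
clock: 7.35
eef_pos: [522.8, -141.7, 104.1]
eef_rot: [-1.567, 0.002, -2.885]
wrist_force: [1.8, -3.2, 6.8]
finger_gap: 13.9
```

```bash
python3 -c "
from h import *
s=manip.read_state(); print(s['clock'],s['eef_pos'],s['eef_rot'],s['wrist_force'],s['moment'],s['finger_gap'])"
```

```text
7.35 [ 522.78424455 -141.71094814  104.14018898] [-1.56728650e+00  1.93723666e-03 -2.88492199e+00] [ 1.77333145 -3.24291255  6.76653253] [-0.6965402   0.06771165  0.14555489] 13.872906693152517
```

The hand meets a 6.8 N upward push, so the cap isn't sinking as fast as I assumed. I'll release so it can settle, then look.

>>> play_rows:
  series:
    - [[0, 0, 0], 0, 0.8]
    - [[0, 0, 0], 0, 0.7]
    - [[0, 0, 0], 0, 0.65]
    - [[0, 0, 0], 0, 0.65]

```text
clock: 7.75
eef_pos: [522.7, -141.6, 104.0]
eef_rot: [-1.568, 0.002, -2.885]
wrist_force: [1.2, -0.2, -0.2]
finger_gap: 32.7
```

Run:
```python
from h import *
a=save('scene','s3.png')
s=manip.read_state(); print(s['clock'],s['eef_pos'],s['wrist_force'],s['finger_gap'])
s0=cv2.imread('pics/s2.png')[190:310,190:285]; s2=cv2.imread('pics/s3.png')[190:310,190:285]
k=lambda x:cv2.resize(x,(380,480),interpolation=cv2.INTER_CUBIC)
cv2.imwrite('pics/c3.png',np.hstack([k(s0),k(s2)]))
```

```text
7.8 [ 522.72267105 -141.62561059  104.01890203] [ 0.06962728 -0.5228435  -0.71547553] 32.7046249887308
```

View pics/c3.png

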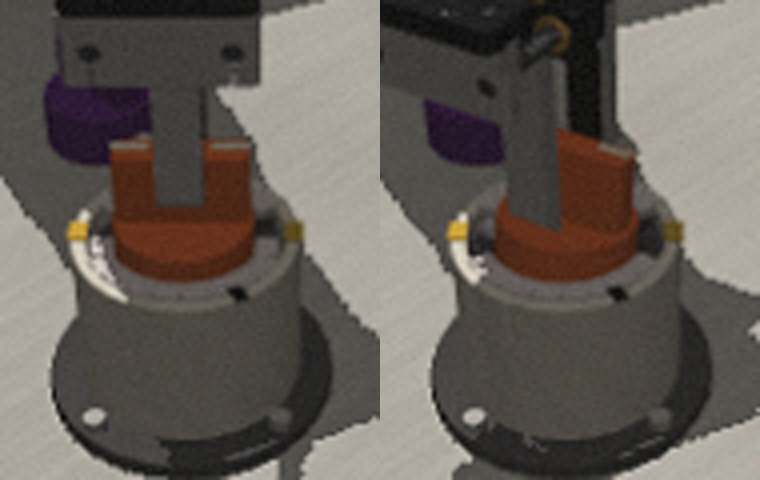

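The cap is down in the thread and has turned about 30° clockwise; after release it stayed put and the force is back to about 0. I'll re-grip and continue with less downward following.

>>> play_rows:
  series:
    - [[0, 0, 0], 0, 1]
    - [[0, 0, 0], 0, 1]
    - [[0, 0, 0], 0, 1]
    - [[0, 0, 0], 0, 1]
    - [[0, 0.0003, 0], 0.07, 1]
    - [[0, 0.0006, 0], 0.14, 1]
    - [[0, 0.0008, 0], 0.21, 1]
    - [[0, 0.001, 0], 0.28, 1]
    - [[0, 0.001, 0], 0.28, 1]

```text
clock: 8.7
eef_pos: [522.5, -141.6, 102.7]
eef_rot: [-1.568, 0.002, 3.117]
wrist_force: [-0.4, -0.6, -1.9]
finger_gap: 13.6
```

>>> play_rows:
  series:
    - [[0, 0, 0], 0, 0.8]
    - [[0, 0, 0], 0, 0.7]
    - [[0, 0, 0], 0, 0.7]
    - [[0, 0, 0], 0, 1]
    - [[0, 0, 0], 0, 1]
    - [[0, 0, 0], 0, 1]
    - [[0, 0, 0], 0, 1]

```text
clock: 9.4
eef_pos: [522.5, -141.5, 102.7]
eef_rot: [-1.568, 0.002, 3.117]
wrist_force: [-0.7, 0.6, -0.1]
finger_gap: 13.8
```

>>> play_rows:
  series:
    - [[0, 0.0003, 0], 0.06, 1]
    - [[0, 0.0006, 0], 0.12, 1]
    - [[0, 0.0008, 0], 0.18, 1]
    - [[0, 0.001, 0], 0.23, 1]
    - [[0, 0.001, 0], 0.23, 1]

```text
clock: 9.9
eef_pos: [522.5, -141.5, 101.7]
eef_rot: [-1.569, 0.002, 2.887]
wrist_force: [-1.2, -0.6, -0.3]
finger_gap: 13.9
```

```bash
python3 -c "
from h import *
s=manip.read_state(); print(s['clock'],s['eef_pos'],s['eef_rot'],s['wrist_force'],s['moment'],s['finger_gap'],s['effort'])"
```

```text
9.9 [ 522.52969782 -141.5110319   101.65964006] [-1.56892536e+00  2.44815866e-03  2.88655666e+00] [-1.19626843 -0.64427042 -0.28345043] [ 0.00196476  0.05230004 -0.00507045] 13.854696911788574 [ 6.83771493e-02 -5.50428987e+01 -3.19479489e+01  7.35575845e-02
  3.28132999e-03  9.56652984e-01]
```

It has turned 59.2° with no resisting moment yet. I'll release to let it settle, re-grip, and feel for the stop.

>>> play_rows:
  series:
    - [[0, 0, 0], 0, 0.8]
    - [[0, 0, 0], 0, 0.7]
    - [[0, 0, 0], 0, 0.7]
    - [[0, 0, 0], 0, 1]
    - [[0, 0, 0], 0, 1]
    - [[0, 0, 0], 0, 1]
    - [[0, 0, 0], 0, 1]
    - [[0, 0, 0], 0.03, 1]
    - [[0, 0, 0], 0.06, 1]
    - [[0, 0, 0], 0.09, 1]
    - [[0, 0, 0], 0.09, 1]

```text
clock: 11.0
eef_pos: [522.7, -141.3, 101.7]
eef_rot: [-1.569, 0.003, 2.796]
wrist_force: [2.4, 2.4, -0.7]
finger_gap: 14.5
```

```bash
python3 -c "
from h import *
s=manip.read_state(); print(s['clock'],s['eef_pos'],s['eef_rot'],s['wrist_force'],s['moment'],s['finger_gap'],s['effort'][5])"
```

```text
11.0 [ 522.65369581 -141.26291064  101.66797893] [-1.56942508e+00  2.73701006e-03  2.79552370e+00] [ 2.37966414  2.43752637 -0.67876215] [ 0.56268614 -0.23062867  0.5256646 ] 14.478893098965193 1.1433721706271172
```

The moment rose to 0.53 N m and the jaws spread to 14.5 mm, so the cap is at the solid stop at about 62-64°. I'll back off the twist slightly, open, raise and look.

>>> play_rows:
  series:
    - [[0, 0, 0], -0.02, 0.8]
    - [[0, 0, 0], -0.03, 0.6]
    - [[0, 0, 0], -0.03, 0.4]
    - [[0, 0, 0], -0.03, 0.3]
    - [[0, 0, 0], -0.03, 0.2]
    - [[0, -0.02, 0], -0.03, 0.1]
    - [[0, -0.05, 0], -0.03, 0]
    - [[0, -0.09, 0], -0.03, 0]
    - [[0, -0.13, 0], -0.03, 0]
    - [[0, -0.158, 0], -0.03, 0]
    - [[0, -0.158, 0], -0.03, 0]
    - [[0, -0.158, 0], -0.03, 0]

```text
clock: 12.2
eef_pos: [522.3, -140.9, 259.5]
eef_rot: [-1.569, 0.003, 2.825]
wrist_force: [0.6, -0.2, 0.3]
finger_gap: 93.9
```

Run:
```python
from h import *
c=cam('wrist'); im=save('wrist','w4.png'); a=save('scene','s4.png')
h=cv2.cvtColor(im,cv2.COLOR_RGB2HSV)
k=lambda x:cv2.resize(x,(380,480),interpolation=cv2.INTER_CUBIC)
cv2.imwrite('pics/c4.png',np.hstack([k(im[125:245,235:330]),k(a[190:310,190:285])])[:,:,::-1])
s=manip.read_state(); print(s['clock'],s['eef_pos'],s['wrist_force'])
def run(Z):
  sub=im[150:250,262:310].astype(int)
  w=((sub[...,2]>75)&(sub.max(2)-sub.min(2)<60)).astype(np.uint8)
  n,l,st,ce=cv2.connectedComponentsWithStats(w)
  for i in range(1,n):
    if 20<st[i,4]<300: print(st[i],ce[i]+[262,150],plane(c,ce[i]+[262,150],Z)[0])
run(128)
```

```text
12.3 [ 521.94764518 -140.83313556  258.34252301] [-1.01999926 -0.0901458   0.09517326]
[18 18  4 17 64] [281.40625  176.078125] [ 542.23260159 -147.62097936  128.        ]
```

View pics/c4.png

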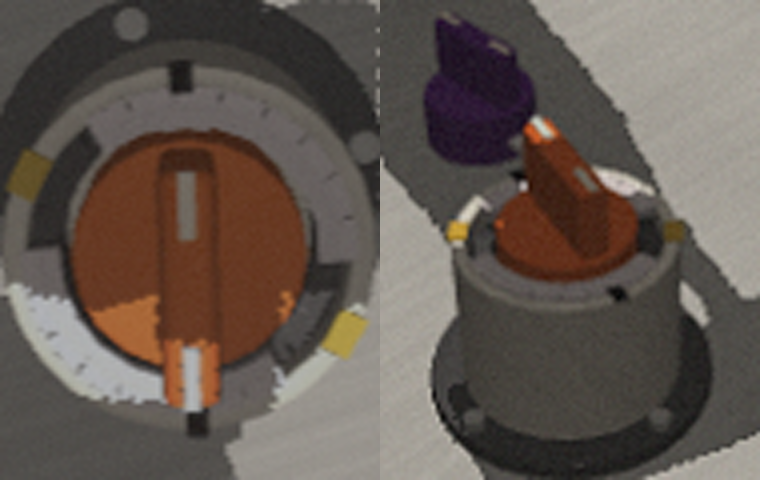

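Both views show the wing pointing at the black marks, crop (180,75) and (198,423), with the hub low in the mouth. A last numeric check on angle and height, then hand in.

Run:
```python
from h import *
c=cam('wrist')
f=lambda x,y:[235+x/4-.4,125+y/4-.4]
for n,a,b,z in(('wing',(186,207),(191,378),128),('wing if high',(186,207),(191,378),144),('black',(180,75),(198,423),86),('yellow',(30,175),(346,335),86)):
    P=plane(c,[f(*a),f(*b)],z); d=P[0]-P[1]; print(n,P.mean(0).round(1),np.hypot(*d[:2]).round(1),np.degrees(np.arctan2(d[1],d[0])).round(1))
# height from scene: hub front top edge row shift
for i in('s0','s2','s4'):
    h=cv2.cvtColor(cv2.imread(f'pics/{i}.png'),cv2.COLOR_BGR2HSV)
    o=(h[...,0]<=16)&(h[...,1]>130)&(h[...,2]>40); o[:190]=0;o[310:]=0;o[:,:195]=0;o[:,280:]=0
    print(i,np.nonzero(o[:,226:240].any(1))[0].max())
cs=cam('scene'); R31=31
print([proj(cs,[521.6+31*.548,-141-31*.836,z])[0].round(1).tolist() for z in (108,96,92)])
g=cv2.cvtColor(cv2.imread('pics/s4.png'),cv2.COLOR_BGR2HSV)[225:265,233:237]
print(g.mean(1).round().astype(int).tolist())
```

```text
wing [ 521.8 -141.2  128. ] 41.4 -16.5
wing if high [ 526.  -142.6  144. ] 39.3 -16.5
black [ 520.9 -141.2   86. ] 94.2 -15.2
yellow [ 520.6 -141.5   86. ] 93.9 44.4
s0 259
s2 259
s4 259
[[231.1, 249.1], [231.5, 254.8], [231.6, 256.7]]
[[8, 188, 91], [9, 187, 98], [8, 186, 96], [9, 186, 98], [9, 193, 94], [8, 185, 98], [8, 186, 93], [9, 186, 85], [8, 182, 80], [8, 178, 74], [8, 174, 68], [9, 171, 64], [8, 170, 63], [9, 174, 61], [10, 176, 62], [10, 176, 62], [9, 169, 62], [9, 162, 62], [9, 169, 64], [8, 183, 59], [8, 158, 63], [8, 164, 66], [8, 182, 74], [9, 182, 83], [8, 192, 92], [9, 188, 95], [8, 188, 98], [9, 188, 99], [8, 188, 98], [9, 181, 100], [9, 185, 99], [8, 189, 97], [8, 177, 87], [9, 181, 71], [8, 178, 75], [9, 114, 81], [9, 40, 89], [2, 21, 92], [11, 22, 91], [54, 23, 81]]
```

```bash
python3 -c "
from h import *
print(manip.read_state()['finger_gap'],manip.sign_off())"
```

```text
the job is handed in; nothing more can be done
94.33128662357741 None
```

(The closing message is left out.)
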